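# Start up the tester's control station

### The arm

A 6-joint arm with a two-finger parallel gripper is mounted at the origin on a cart in front of the work surface, level with it; the furniture and walls round the work are solid. World frame = base frame: x ahead of the robot, y to its left, z up, the work surface at z = 0. Lengths are in m, angles in rad, forces in N, time in s.
With the tool pointing down it reaches from about 0.35 to 0.975 m from the base axis. Payload 4.9 kg.
Tool frame: the origin (TCP) lies between the finger pads; the fingertips stand 19 mm ahead of it and the grasp point (between the pads) is the TCP; z points along the fingers, y is the line along which they close (so a half turn about z gives the same grasp; the last joint's range is limited). The gripper opens to 85 mm and grips with 20 to 120 N. Pads are 22 mm wide; open, the fingers measure 114 mm over their backs; the gripper's body (76 mm by 85 mm) begins 54 mm behind the grasp point. The pads swing forward as they close: fully open they stand 13 mm farther back than shut.
Start: joints at [0.999, 0.053, 1.613, -0, 1.476, -0.119], TCP at [0.273, 0.562, 0.25] pointing down, gripper open.
Joint ranges: [-3.01, 3.01], [-1.01, 2.22], [0.06, 2.58], [-1.02, 4.17], [0.09, 2.62], [-3.14, 3.14]. Speed limits (rad/s): [2.57, 2.57, 3.14, 3.14, 3.14, 3.14].

### API

Orientations are given as a rotation vector (axis times angle).
In Python, from station import ctrl gives the robot as it stands. The module is installed in compiled form; this text tells all that it offers.
- The arm moves only by the tool servo_tool, never from a script. Its argument "increments" is a list that holds one entry, the list of rows, each a list of 5 numbers: the finger opening in cm, from 0 to 8.54, then the shift along the tool's x, y, z in cm, then the turn about the tool's z in degrees. A call has 1 to 5 rows; each row is the pose to reach, as a shift and turn from the pose commanded when the call began, along the tool's axes at that moment; what a row does not reach only later rows make up. A row lasts 1/10 s, in which the tool goes at most 50 mm and 8.59 degrees, less where a joint would pass 70% of its speed; a pose out of reach is approached as far as the arm can. A call with a gripper value outside its range is refused whole. The fingers move at their own pace and stop on an object; "newtons" is the grip in N (left out, the last holds). Time passes only in rows, so rows that repeat a pose let the fingers close. It gives the time, the measured TCP pose, the force, the opening and the grip force at its end, in the units of the state.
- ctrl.get_obs(): the state, without advancing time (a new reading comes with each control period).
- ctrl.get_image(name): name is "side" or "top"; returns a dict with "img" (420x560x3 uint8, red, green, blue), "fx", "fy", "cx", "cy" (pixels), "k1" (the pictures are not rectified: a ray, as slopes to the right and down, at radius r is drawn at 1 + k1 r^2 times it, then the intrinsics apply), "rvec" (rotation vector, rad) and "tvec" (3), from world to camera coordinates, as OpenCV has them. Camera axes: x right, y down, z forward; pixel columns grow to the right and rows downward; lengths in m; the calibration is good to about 2 mm. A picture is of the moment at which its call begins. There is no depth.
- ctrl.finish_job(): hands the job in; it is judged then, once.
The state is a dict: "t": time; "q": joint angles; "dq": joint speeds; "effort": joint torques, N m; "tool_pos": TCP position; "tool_rot": TCP orientation; "contact_force": force on the tool from outside, world axes, zero at the start; "wrist_torque": the same for the moment, N m; "opening": finger opening in m; "grip_force": force on a finger pad.
Only numpy, scipy, OpenCV 4.12 (cv2) and the standard library are available. Lean on these libraries where they do the work, as an engineer would, in place of code of your own. Each camera call takes 0.05 s, during which the arm holds its last target. There are 200 camera calls.

### The job

Start a pull test at the flat control station by pressing its controls with the fingertips, in this order: press down the raised end of the rocker so that it tips fully over and stays, push the square key fully down so that it stays in, then press the long bar key fully down and let it come back up. Press each control only in its turn, never press the round mushroom key, and do not pick up or shift the loose things lying on and around the station.

Things in the scene. Friction and masses are not known exactly. Their poses are not given: they have to be found in the camera images.
- station: Flat grey control station with an aluminium top, 156 (x) x 200 (y) x 30 mm, fixed to the worktop. Origin: centre of its underside, on the worktop; x points to its rear (away from the robot, where a short black cable gland projects), y to its left. Four black switch units sit on its corners, at x = +-37, y = +-65 mm; a bare strip 70 mm wide runs along x between them
- power_unit: A black square switch unit 60x60x8 mm, fixed on the station's top. Its origin is the centre of its underside, 30 mm above the worktop; z up, x and y parallel to the station's. The four units' places on the station are swapped from run to run. It carries the rocker: a white paddle 52 mm long (along x), 24 mm wide, slightly V-shaped, pivoting about the y axis 18 mm above the unit's underside. At the start its end nearest the robot (-x) is raised; nothing springs it back
- power_raised_end (a point): Point on the upper face of the rocker's raised end, 17 mm from the pivot towards -x and about 54 mm above the worktop at the start; moves with the paddle and sinks about 7 mm as the rocker is tipped over. About 2 N here moves it
- power (a joint): Rocker angle, rad: 0 to 0.05 at the start (near end raised), 0.40 fully tipped over (near end down); held by friction wherever it is left
- range_unit: A black square switch unit 60x60x8 mm, fixed on the station's top. Its origin is the centre of its underside, 30 mm above the worktop; z up, x and y parallel to the station's. The four units' places on the station are swapped from run to run. It carries the square key
- range_top (a point): Centre of the top of the square key, a white cap 24x24 mm, 52 mm above the worktop when up; moves with the key
- range (a joint): Travel of the square key, m: 0 up, 0.008 fully down. No spring: about 3 N of friction holds it wherever it is pushed, and it stays down when let go
- start_unit: A black square switch unit 60x60x8 mm, fixed on the station's top. Its origin is the centre of its underside, 30 mm above the worktop; z up, x and y parallel to the station's. The four units' places on the station are swapped from run to run. It carries the long bar key
- start_top (a point): Centre of the top of the long bar key, a white cap 18 mm (x) by 46 mm (y), 52 mm above the worktop when up; moves with the key
- start (a joint): Travel of the long bar key, m: 0 up, 0.006 fully down. A spring (2 N at first, 5 N fully down) returns it
- stop_unit: A black square switch unit 60x60x8 mm, fixed on the station's top. Its origin is the centre of its underside, 30 mm above the worktop; z up, x and y parallel to the station's. The four units' places on the station are swapped from run to run. It carries the round mushroom key (not to be pressed)
- stop_top (a point): Centre of the top of the round domed mushroom key, white, 34 mm in diameter, 54 mm above the worktop
- stop (a joint): Travel of the mushroom key, m: 0 up, 0.006 fully down, sprung like the bar key
- grip_pad: Loose small grey jaw face 25x28x9 mm lying on the bare strip in the middle of the station. Origin: centre of its underside
- weight_large: Loose brass knob weight, 33 mm in diameter, 50 mm tall, standing on the worktop left of the station. Origin: centre of its underside
- weight_small: Loose brass knob weight, 27 mm in diameter, 40 mm tall, standing on the worktop left of the station. Origin: centre of its underside
- glue: Loose glue stick, 20 mm thick, 98 mm long, lying on the worktop right of the station, along its side. Origin: centre of its underside
- marker: Loose marker pen, 16 mm thick, 122 mm long, lying right of the glue stick. Origin: centre of its underside
Things that resemble listed ones, but are neither listed nor needed, are in the scene too. What is shaped like the weight_small but blue or orange is not meant.

How it is judged:
On the way, in this order (a step that is already met when the one before it is completed fails the run):
1. the fingers tip the rocker over (value of joint power above 0.32 rad and contact force between the fingers and power_unit above 0.3 N), for 0.05 s.
2. the fingers push the square key down, the rocker still over (value of joint power above 0.32 rad and value of joint range above 0.0065 m and contact force between the fingers and range_unit above 0.3 N), for 0.05 s.
3. the fingers press the long bar key down, rocker over and square key down (value of joint power above 0.32 rad and value of joint range above 0.0065 m and value of joint start above 0.0045 m and contact force between the fingers and start_unit above 0.3 N), for 0.05 s.
At the end, for the whole second after the job is handed in: Rocker tipped over (above 0.32 rad of 0.40), square key down (over 6.5 mm of 8), long bar key (which had been pressed over 4.5 mm of 6) and mushroom key back up (under 1 mm), loose things at rest within 15 mm of where they were (value of joint power above 0.32 rad and value of joint range above 0.0065 m and value of joint each of start, stop below 0.001 m and linear speed of each of grip_pad, weight_large, weight_small, glue, marker below 0.02 m/s and distance of each of grip_pad, weight_large, weight_small, glue, marker from where it was at the start of the episode below 0.015 m); the robot touches nothing.
It fails at once if the mushroom key is pressed (over 2 mm) (value of joint stop above 0.002 m).
It fails at once if the square key is pressed (over 2 mm) before the rocker is tipped over (value of joint range above 0.002 m and value of joint power below 0.3 rad).
It fails at once if the long bar key is pressed (over 2 mm) before the rocker is over and the square key down (value of joint start above 0.002 m and (value of joint power below 0.3 rad or value of joint range below 0.006 m)).
It fails at once if a loose thing is picked up, carried or shifted by more than 15 mm (distance of any of grip_pad, weight_large, weight_small, glue, marker from where it was at the start of the episode above 0.015 m).
It also fails if it takes over 42 s, if anything falls off the work surface, if the arm or the gripper's body presses on something with over 40 N, if the wrist force passes 120 N, or if a joint passes its speed limit or range.

## Working session

There is one attempt and no reset: what is moved stays moved. The work goes in short steps, Python scripts to look and compute and a tool call to move; the robot and the scene stay as the last step left them, time stands still between calls to the robot, and variables do not carry over. Pictures are saved under pics/ and viewed, at most 10 in all, crops included, and the job is handed in when it is done.

Besides the shell and the picture viewer there is one more tool, called after ">>>" by a JSON object that holds its "fn" and its "kwargs". servo_tool: Moves the arm, as the interface text tells. Its arguments: {"type":"object","properties":{"increments":{"type":"array"},"newtons":{"type":"number"}},"required":["increments"]}

```bash
mkdir -p pics; cat >h.py <<'E'
import numpy as np,cv2
from station import ctrl
def snap(n,name):
    d=ctrl.get_image(n); cv2.imwrite(f'pics/{name}.png',d['img'][:,:,::-1]); np.save(f'{name}.npy',d,allow_pickle=True); return d
def ray(d,u,v):
    x,y=(u-d['cx'])/d['fx'],(v-d['cy'])/d['fy']; a,b=x,y
    for _ in range(20):
        s=1+d['k1']*(a*a+b*b); a,b=x/s,y/s
    R=cv2.Rodrigues(np.array(d['rvec'],float))[0]; t=np.array(d['tvec'],float).ravel()
    return -R.T@t, R.T@np.array([a,b,1])
def at(d,u,v,z):
    c,r=ray(d,u,v); return c+r*(z-c[2])/r[2]
def proj(d,p):
    R=cv2.Rodrigues(np.array(d['rvec'],float))[0]; c=R@np.array(p)+np.array(d['tvec'],float).ravel()
    a,b=c[:2]/c[2]; s=1+d['k1']*(a*a+b*b); return d['fx']*a*s+d['cx'],d['fy']*b*s+d['cy']
E
python3 - <<'E'
from h import *
for n in('top','side'):
    d=snap(n,n+'0'); print(ray(d,280,210))
E
```

```text
(array([ 0.35712649, -0.23675379,  1.00881058]), array([ 0.17813999, -0.01286897, -0.98398006]))
(array([0.04269671, 0.44306476, 0.5250256 ]), array([ 0.52322379, -0.69662803, -0.49100767]))
```

View pics/top0.png

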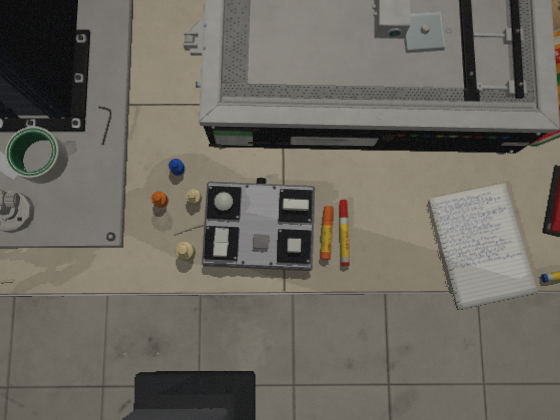

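View pics/side0.png

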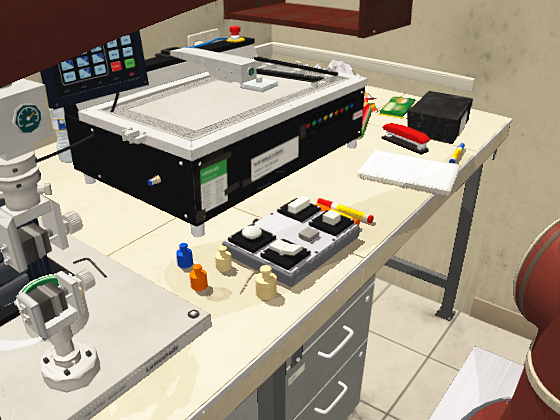

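The top view shows the station at about (205-313, 183-268). The rocker is front-left (221,242), the square key front-right (294,246), the bar rear-right (295,204) and the mushroom rear-left (223,201). Next I enlarge this area.

```bash
python3 - <<'E'
from h import *
im=cv2.imread('pics/top0.png')[170:280,190:325]
cv2.imwrite('pics/c0.png',cv2.resize(im,None,fx=5.9,fy=5.4,interpolation=cv2.INTER_CUBIC)[:, :800])
im=cv2.imread('pics/side0.png')[185:295,220:370]
cv2.imwrite('pics/c1.png',cv2.resize(im,None,fx=5.3,fy=5.3,interpolation=cv2.INTER_CUBIC))
E
```

```text
(no output)
```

View pics/c0.png

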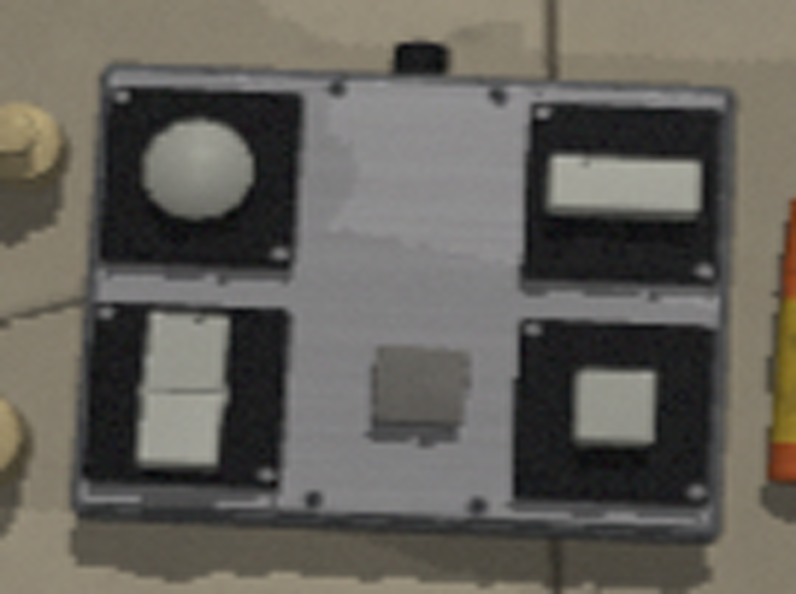

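View pics/c1.png

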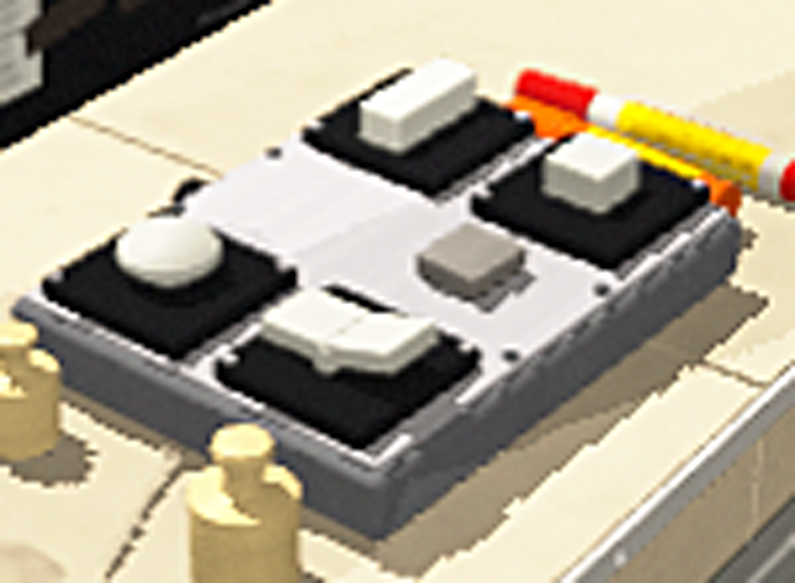

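The top crop gives these positions: rocker near half around (179,441), square top (615,406), bar top (624,185), mushroom (198,168). The side crop confirms the rocker's near end is raised.

```bash
python3 - <<'E'
from h import *
d=np.load('top0.npy',allow_pickle=True).item()
f=lambda U,V,z:at(d,190+(U+.5)/5.9-.5,170+(V+.5)/5.4-.5,z)
for n,a in dict(rock=(179,441,.054),rockpivot=(186,390,.048),sq=(615,406,.052),bar=(624,185,.052),stop=(198,168,.054),c1=(105,67,.03),c2=(733,90,.03),c3=(718,538,.03),c4=(77,510,.03),pad=(420,383,.039)).items(): print(n,f(*a).round(4))
print(np.mean([f(*a) for a in [(105,67,.03),(733,90,.03),(718,538,.03),(77,510,.03)]],0))
# side check of square, bar, mushroom via rays
s=np.load('side0.npy',allow_pickle=True).item()
for n,a in dict(sq=(592,157,.052),bar=(418,95,.052),rock=(388,338,.054)).items(): print(n,at(s,220+a[0]/5.3,185+a[1]/5.3,a[2]).round(4))
o=ctrl.get_obs(); print(o); print(cv2.Rodrigues(np.array(o['tool_rot']))[0].round(3))
E
```

```text
rock [ 0.4568 -0.1432  0.054 ]
rockpivot [ 0.4743 -0.1445  0.048 ]
sq [ 0.4678 -0.2732  0.052 ]
bar [ 0.5414 -0.2768  0.052 ]
stop [ 0.5474 -0.1478  0.054 ]
c1 [ 0.5874 -0.1162  0.03  ]
c2 [ 0.5784 -0.3121  0.03  ]
c3 [ 0.4262 -0.3048  0.03  ]
c4 [ 0.4365 -0.1101  0.03  ]
pad [ 0.4773 -0.2146  0.039 ]
[ 0.50713576 -0.21081758  0.03      ]
sq [ 0.4636 -0.2699  0.052 ]
bar [ 0.535  -0.2701  0.052 ]
rock [ 0.4526 -0.1377  0.054 ]
{'t': 0.1, 'q': array([ 9.99012421e-01,  5.33159699e-02,  1.61415178e+00, -8.97259698e-06,
        1.47599178e+00, -1.18978397e-01]), 'dq': array([ 0.00049489, -0.00013173, -0.00359336, -0.00092822,  0.00049372,
        0.00136026]), 'effort': array([-1.18002749e-04, -3.94899380e+01, -3.71364856e+01, -1.47108240e-04,
        3.91133130e-03,  2.35613939e-06]), 'tool_pos': array([0.27313514, 0.56157559, 0.24917327]), 'tool_rot': array([-7.05062846e-01, -3.06081119e+00,  2.76350539e-03]), 'contact_force': array([ 0.92007622, -0.19232681,  0.32195148]), 'wrist_torque': array([-0.03023633,  0.0079379 ,  0.04701815]), 'grip_force': 0.0, 'opening': 0.08555840084341142}
[[-0.899  0.437 -0.001]
 [ 0.437  0.899 -0.002]
 [ 0.    -0.002 -1.   ]]
```

```bash
python3 - <<'E'
from h import *
s=np.load('side0.npy',allow_pickle=True).item()
d=np.load('top0.npy',allow_pickle=True).item()
print(at(s,70,370,0),at(d,10,215,.05),at(d,124,246,0.0),at(d,205,125,.1),at(s,197,236,0))
E
```

```text
[0.56483433 0.22016098 0.        ] [0.52401821 0.23103931 0.05      ] [0.47323927 0.04025306 0.        ] [ 0.67270634 -0.11909086  0.1       ] [ 0.66574833 -0.13182693  0.        ]
```

>>> {"fn": "servo_tool", "kwargs": {"increments": [[[0,0,0,0,-8],[0,0,0,0,-16],[0,0,0,0,-23],[0,0,0,0,-23]]], "newtons": 20}}

```text
t: 0.5
tool_pos: [0.2732, 0.5617, 0.2496]
tool_rot: [-0.081, -3.14, 0.002]
contact_force: [0.9, -0.1, 0.3]
opening: 0.0285
grip_force: 0.0
```

>>> {"fn": "servo_tool", "kwargs": {"increments": [[[0,-1,-4.8,0,0],[0,-2,-9.6,0,0],[0,-3,-14.4,0,0],[0,-4,-19.2,0,0],[0,-5,-24,0,0]]]}}

```text
t: 1.0
tool_pos: [0.3107, 0.3179, 0.2499]
tool_rot: [-0.084, -3.14, 0.001]
contact_force: [0.8, -0.9, 0.3]
opening: -0.0001
grip_force: 0.0
```

>>> {"fn": "servo_tool", "kwargs": {"increments": [[[0,-1.4,-4.7,0,0],[0,-2.8,-9.4,0,0],[0,-4.2,-14.1,0,0],[0,-5.6,-18.8,0,0],[0,-7,-23.5,0,0]]]}}

```text
t: 1.5
tool_pos: [0.3687, 0.0796, 0.2503]
tool_rot: [0.085, 3.139, 0.0]
contact_force: [1.1, 1.1, 0.1]
opening: -0.0001
grip_force: 0.0
```

>>> {"fn": "servo_tool", "kwargs": {"increments": [[[0,-2,-4,2,0],[0,-4,-8,4,0],[0,-6,-12,6,0],[0,-8,-17,8,0],[0,-9.5,-21.5,10,0]]]}}

```text
t: 2.0
tool_pos: [0.4508, -0.1323, 0.1531]
tool_rot: [0.086, 3.14, -0.0]
contact_force: [1.3, 0.8, 0.2]
opening: 0.0
grip_force: 0.0
```

>>> {"fn": "servo_tool", "kwargs": {"increments": [[[0,0,0,0,0],[0,0,0,0,0]]]}}

```text
t: 2.2
tool_pos: [0.4499, -0.1307, 0.1527]
tool_rot: [-0.087, -3.138, -0.002]
contact_force: [0.2, 0.5, -0.3]
opening: 0.0002
grip_force: 0.0
```

>>> {"fn": "servo_tool", "kwargs": {"increments": [[[0,-0.2,-1,3,0],[0,-0.2,-1,6,0],[0,-0.2,-1,6,0]]]}}

```text
t: 2.5
tool_pos: [0.4492, -0.1378, 0.0904]
tool_rot: [-0.08, -3.134, -0.005]
contact_force: [-1.0, 0.6, -0.7]
opening: -0.0002
grip_force: 0.0
```

```bash
python3 - <<'E'
from h import *
d=snap('side','s1'); t=snap('top','t1')
o=ctrl.get_obs()['tool_pos']; print(o); tip=o-[0,0,.019]
print(proj(d,tip),proj(t,tip))
a=cv2.resize(d['img'][185:285,220:360,::-1],None,fx=5,fy=5,interpolation=cv2.INTER_CUBIC)
cv2.imwrite('pics/s1c.png',a)
E
```

```text
[ 0.45196444 -0.13925224  0.09446736]
(np.float64(294.31284038297224), np.float64(237.04699562025334)) (np.float64(216.39176155899247), np.float64(252.80756499045657))
```

View pics/s1c.png

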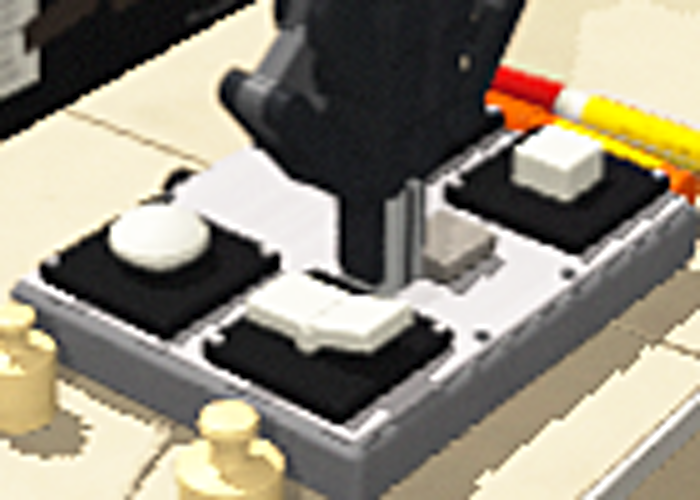

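The fingertip hangs just above the rocker's raised half (crop ~(371,260), rocker near half ~(368,318)), so they are aligned. I press now.

>>> {"fn": "servo_tool", "kwargs": {"increments": [[[0,0,0,1,0],[0,0,0,1.5,0],[0,0,0,1.8,0],[0,0,0,2.1,0],[0,0,0,2.3,0]]]}}

```text
t: 3.1
tool_pos: [0.4519, -0.1404, 0.0707]
tool_rot: [-0.081, -3.14, 0.0]
contact_force: [-0.8, 0.0, 1.8]
opening: -0.0002
grip_force: 0.7
```

>>> {"fn": "servo_tool", "kwargs": {"increments": [[[0,0,0,0.1,0],[0,0,0,0.2,0],[0,0,0,0.2,0]]]}}

```text
t: 3.4
tool_pos: [0.452, -0.1404, 0.0687]
tool_rot: [0.081, 3.14, -0.0]
contact_force: [-0.1, 0.7, 0.0]
opening: 0.0001
grip_force: 0.1
```

>>> {"fn": "servo_tool", "kwargs": {"increments": [[[0,0,0,0.2,0],[0,0,0,0.3,0],[0,0,0,0.3,0]]]}}

```text
t: 3.7
tool_pos: [0.4522, -0.1404, 0.0658]
tool_rot: [0.081, 3.14, -0.0]
contact_force: [-0.0, 0.1, 1.0]
opening: -0.0004
grip_force: 0.4
```

>>> {"fn": "servo_tool", "kwargs": {"increments": [[[0,0,0,0.15,0],[0,0,0,0.3,0],[0,0,0,0.3,0]]]}}

```text
t: 4.0
tool_pos: [0.4525, -0.1406, 0.0653]
tool_rot: [-0.08, -3.14, -0.0]
contact_force: [-6.7, 3.7, 18.8]
opening: -0.0001
grip_force: 9.4
```

>>> {"fn": "servo_tool", "kwargs": {"increments": [[[0,0,0,-2,0],[0,0,0,-4.5,0],[0,-0.7,-4.5,-4.5,0],[0,-1.4,-9,-4.5,0],[0,-2,-13,-4.5,0]]]}}

```text
t: 4.5
tool_pos: [0.4654, -0.2728, 0.108]
tool_rot: [0.08, 3.14, -0.001]
contact_force: [0.5, 0.3, 0.4]
opening: 0.0
grip_force: 0.0
```

>>> {"fn": "servo_tool", "kwargs": {"increments": [[[0,0,0,1,0],[0,0,0,2,0],[0,0,0,2,0]]]}}

```text
t: 4.8
tool_pos: [0.4635, -0.269, 0.0847]
tool_rot: [-0.08, -3.136, -0.006]
contact_force: [-1.3, 0.2, -0.2]
opening: -0.0003
grip_force: 0.0
```

```bash
python3 - <<'E'
from h import *
d=snap('side','s2'); o=ctrl.get_obs(); print(o['tool_pos'],o['contact_force'])
print((np.array(proj(d,o['tool_pos']-[0,0,.019]))-[220,185])*5)
cv2.imwrite('pics/s2c.png',cv2.resize(d['img'][185:285,220:360,::-1],None,fx=5,fy=5,interpolation=cv2.INTER_CUBIC))
E
```

```text
[ 0.46402131 -0.26914841  0.08563979] [-0.35047878 -0.04089811 -0.16029463]
[558.41639643 112.5045999 ]
```

View pics/s2c.png

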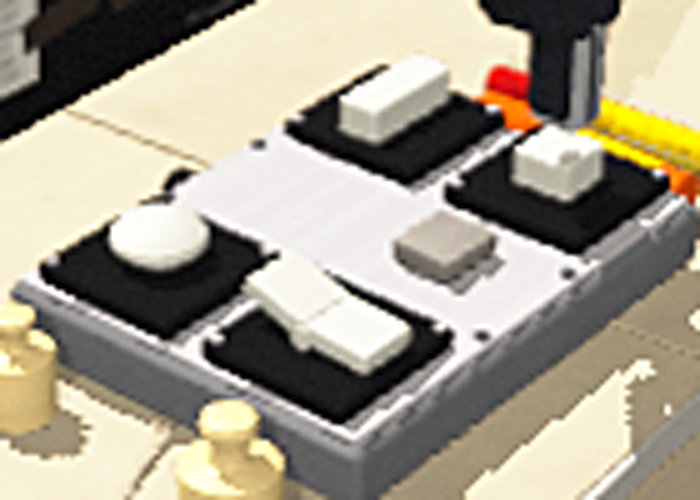

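The rocker is fully tipped (far end up at (290,275)). The fingertip is centred over the square key, its tip at (558,112) and the cap at (558,150). Next I press the square key.

>>> {"fn": "servo_tool", "kwargs": {"increments": [[[0,0,0,0.6,0],[0,0,0,1.2,0],[0,0,0,1.6,0],[0,0,0,2,0],[0,0,0,2.1,0]]]}}

```text
t: 5.35
tool_pos: [0.4652, -0.2707, 0.0665]
tool_rot: [-0.08, -3.14, -0.001]
contact_force: [-1.2, 2.1, 3.7]
opening: 0.0001
grip_force: 1.4
```

>>> {"fn": "servo_tool", "kwargs": {"increments": [[[0,0,0,0.2,0],[0,0,0,0.3,0],[0,0,0,0.3,0]]]}}

```text
t: 5.65
tool_pos: [0.4654, -0.2713, 0.0638]
tool_rot: [0.081, 3.14, -0.001]
contact_force: [-0.6, 1.0, 1.2]
opening: -0.0
grip_force: 0.6
```

>>> {"fn": "servo_tool", "kwargs": {"increments": [[[0,0,0,0.2,0],[0,0,0,0.3,0],[0,0,0,0.3,0]]]}}

```text
t: 5.95
tool_pos: [0.4656, -0.2715, 0.0629]
tool_rot: [-0.081, -3.14, -0.0]
contact_force: [-4.9, 5.0, 14.7]
opening: 0.0
grip_force: 7.2
```

>>> {"fn": "servo_tool", "kwargs": {"increments": [[[0,0,0,-2,0],[0,0,0,-4,0],[0,-3.6,0.1,-4,0],[0,-7.2,0.2,-4,0],[0,-7.2,0.2,-2.4,0]]]}}

```text
t: 6.45
tool_pos: [0.5421, -0.2747, 0.0878]
tool_rot: [0.078, 3.133, -0.008]
contact_force: [0.1, -0.8, 0.4]
opening: 0.0
grip_force: 0.0
```

>>> {"fn": "servo_tool", "kwargs": {"increments": [[[0,0,0,0,0],[0,0,0,0,0]]]}}

```text
t: 6.65
tool_pos: [0.5356, -0.2723, 0.083]
tool_rot: [-0.081, -3.137, -0.002]
contact_force: [-0.4, -0.2, -0.4]
opening: -0.0003
grip_force: 0.0
```

```bash
python3 - <<'E'
from h import *
d=snap('side','s3'); o=ctrl.get_obs(); print(o['tool_pos'],o['contact_force'])
print((np.array(proj(d,o['tool_pos']-[0,0,.019]))-[220,185])*5)
cv2.imwrite('pics/s3c.png',cv2.resize(d['img'][185:285,220:360,::-1],None,fx=5,fy=5,interpolation=cv2.INTER_CUBIC))
E
```

```text
[ 0.53592586 -0.27259611  0.08376199] [-0.13206516  0.78862142  0.50732948]
[396.77214068  55.70489079]
```

View pics/s3c.png

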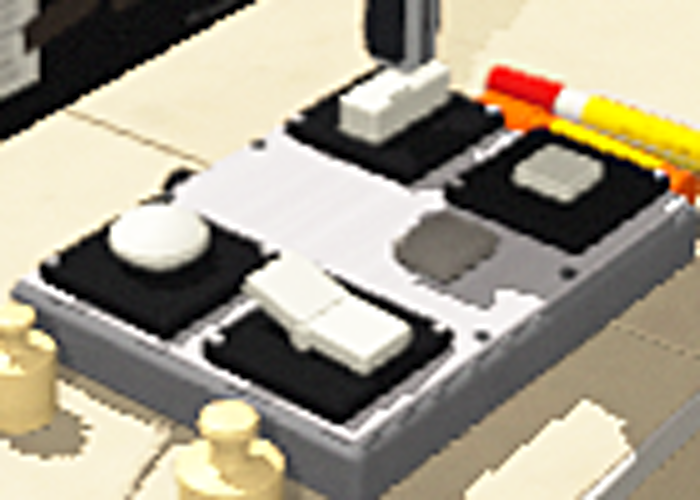

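The square key is down (cap now at (557,172)) and the fingertip is over the bar's centre (tip (397,56), bar (395,95)). Next I press the bar.

>>> {"fn": "servo_tool", "kwargs": {"increments": [[[0,0,0,0.5,0],[0,0,0,1,0],[0,0,0,1.4,0],[0,0,0,1.7,0],[0,0,0,1.9,0]]]}}

```text
t: 7.2
tool_pos: [0.5369, -0.2729, 0.0658]
tool_rot: [-0.081, -3.139, -0.0]
contact_force: [-2.4, 0.8, 4.4]
opening: 0.0002
grip_force: 2.2
```

>>> {"fn": "servo_tool", "kwargs": {"increments": [[[0,0,0,0.1,0],[0,0,0,0.2,0],[0,0,0,0.2,0]]]}}

```text
t: 7.5
tool_pos: [0.5371, -0.2729, 0.065]
tool_rot: [-0.08, -3.139, -0.0]
contact_force: [-5.5, 3.2, 9.6]
opening: 0.0
grip_force: 4.8
```

>>> {"fn": "servo_tool", "kwargs": {"increments": [[[0,0,0,-2,0],[0,0,0,-5,0],[0,0,0,-9,0],[0,0,0,-12,0],[0,0,0,-12,0]]]}}

```text
t: 8.0
tool_pos: [0.5402, -0.2746, 0.19]
tool_rot: [0.08, 3.131, -0.009]
contact_force: [0.3, -1.0, -0.2]
opening: -0.0
grip_force: 0.0
```

>>> {"fn": "servo_tool", "kwargs": {"increments": [[[0,0,0,0,0],[0,0,0,0,0],[0,0,0,0,0],[0,0,0,0,0]]]}}

```text
t: 8.4
tool_pos: [0.5366, -0.2724, 0.182]
tool_rot: [-0.081, -3.138, -0.002]
contact_force: [-0.5, 0.4, 0.5]
opening: 0.0002
grip_force: 0.0
```

```bash
python3 - <<'E'
from h import *
d=snap('side','s4')
cv2.imwrite('pics/s4c.png',cv2.resize(d['img'][185:305,220:380,::-1],None,fx=5,fy=5,interpolation=cv2.INTER_CUBIC))
E
```

```text
(no output)
```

View pics/s4c.png

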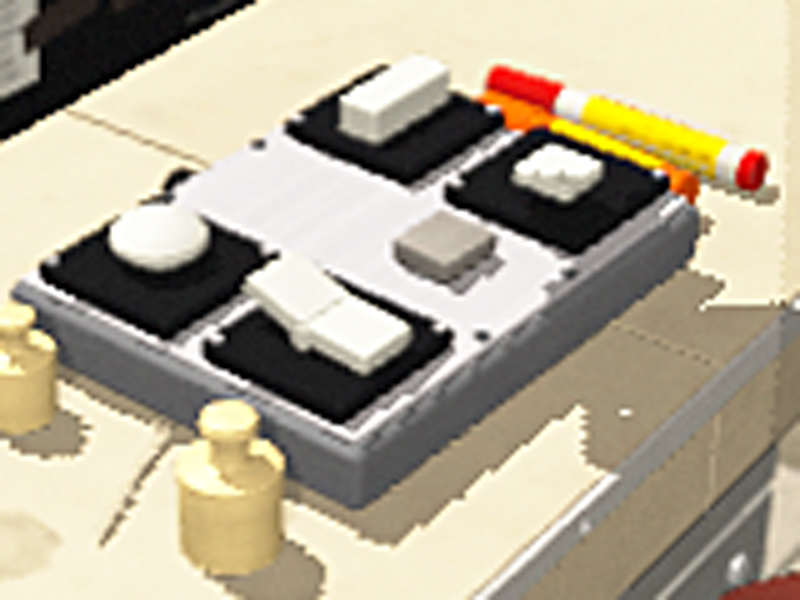

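The rocker is over, the square key is down at (557,172), the bar is back up at (395,95), and the loose things are where they were. I hand the job in.

```bash
python3 -c "
from station import ctrl; print(ctrl.finish_job())"
```

```text
the job is handed in; nothing more can be done
None
```

I tipped the rocker over, pushed the square key down so it stayed in, then pressed the bar key and let it spring back. I never pressed the mushroom key, the last picture showed no loose things shifted, and I handed the job in at about 8.5 s (no verdict was returned).

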